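Centre the sample carrier and draw the sprung pointer to its mark

TASK

Slide the round steel sample carrier over the stone, without lifting it, into the yellow ring so that no part of it sticks out beyond the ring. Then take the blue handle of the sprung pointer rod with the gripper, pull the rod out until its black needle stands at the red clip on the white scale bar, and finish while still holding it there against the spring, with the pointer over the carrier. Do not shift the other things lying about.

Things in the scene. Friction and masses are not known exactly. Their poses are not given: they have to be found in the camera images.
- carrier: Loose sample carrier: a solid steel disc with a black top and an amber sample in its middle, 110 mm in diameter, 30 mm high, 0.35 to 0.7 kg, too wide to grip across. Origin: centre of its underside.
- carrier_mid (a point): Centre of the carrier, 15 mm above its underside.
- spot (a point): Centre of the flat yellow ring printed on the stone (inner diameter 120 mm, outer 140 mm): where the carrier's centre belongs. It is on the stone (z 0), below the line of the rod; with the needle at the red clip the pointer's tip is above it.
- rod: Sprung telescoping rod (blue handle, black needle, brass pointer). Slides level, 60 mm above the stone, along its y: -y pulls it out, +y is back into the black stand. Starts fully in. Spring: 4 N when in, plus 0.6 N per 10 mm; it snaps back if let go. Travel 115 mm to a hard stop, beyond the clip. Pointer tip: 75 mm ahead (-y) of the handle, 40 mm up. Origin: under the stand, moving with the rod.
- grip (a point): Grasp point on the blue handle: an upright post 16 mm wide across the rod (x), 18 mm along it (y), free from 73 to 127 mm above the stone; the point is on its centre line, 105 mm up. Nothing near it is higher than 78 mm. Axes as rod. With the rod in, the sleeve ends 26 mm behind it (+y).
- index (a point): The free end of the black needle, which sticks out level from the foot of the handle towards rod's +x, 66 mm above the stone; it moves with the rod. Axes as rod.
- mark (a point): Middle of the red clip (10 mm long along the bar) on the white scale bar that runs beside the rod, 66 mm above the stone. Axes parallel to rod. The needle is at the clip when this point and index agree along y; this needs 50 to 90 mm of pull.
- objective: Brass microscope objective, 34 mm across, 42 mm high, standing; leave alone. Origin: centre of underside.
- vial: Small jar, 28 mm across, 55 mm high; leave alone. Origin: centre of underside.
- driver: Screwdriver lying flat, 160 mm long; leave alone. Origin near its middle.
- chip_tray: White divided chip tray, 100 x 75 x 20 mm; leave alone. Origin: centre of underside.
- wash_bottle: White bottle with red cap, 64 mm across, 150 mm high; leave alone. Origin: centre of underside.
- weight: Brass weight, 40 mm across, 30 mm high; leave alone. Origin: centre of underside.
- tweezers: Steel tweezers lying flat, 120 mm long; leave alone. Origin: middle.
Not all that is in view belongs to the job. Of the things like the carrier, leave any that is green; of the rest the smaller one is meant.

How it is judged:
By the outcome, as a careful person would: the job done as asked, in the order asked, and still so for the second after the job is handed in, while the arm keeps its last pose, push and grip.
It also fails if it takes over 51 s, if anything falls off the work surface, if the arm or the gripper's body presses on something with over 40 N, if the wrist force passes 120 N, or if a joint passes its speed limit or range.

ROBOT

A 6-joint arm with a two-finger parallel gripper is mounted at the origin on the work surface. World frame = base frame: x ahead of the robot, y to its left, z up, the work surface at z = 0. Lengths are in m, angles in rad, forces in N, time in s.
With the tool pointing down it reaches from about 0.375 to 0.975 m from the base axis. Payload 3.8 kg.
Tool frame: the origin (TCP) lies midway between the tips of the shut fingers; the grasp point (between the pads) lies 19 mm behind it; z points along the fingers, y is the line along which they close (so a half turn about z gives the same grasp; the last joint's range is limited). The gripper opens to 85 mm and grips with 20 to 120 N. Pads are 22 mm wide; open, the fingers measure 114 mm over their backs; the gripper's body (76 mm by 85 mm) begins 54 mm behind the grasp point. The pads swing forward as they close: fully open they stand 13 mm farther back than shut.
Start: joints at [1.098, 0.264, 1.604, -0, 1.274, -0.037], TCP at [0.285, 0.612, 0.231] pointing down, gripper open.
Joint ranges: [-2.63, 2.63], [-0.94, 2.18], [0.31, 2.57], [-1.31, 4.45], [0, 2.66], [-2.55, 2.55]. Speed limits (rad/s): [2.57, 2.57, 3.14, 3.14, 3.14, 3.14].

INTERFACE

Orientations are given as a rotation vector (axis times angle).
In Python, from workcell import read_state, vision, ticket gives the robot as it stands. The module is installed in compiled form; this text tells all that it offers.
- The arm moves only by the tool jog_arm, never from a script. Its arguments are lists of equal length, an entry for each row: "turn": the turn, a rotation vector about the tool's x, y, z in rad, a list of three; "delta_pos": the shift along the tool's x, y, z in m, a list of three; "gripper": the finger opening in m, from 0 to 0.0854. In form: {"turn": [[rx, ry, rz], ...], "delta_pos": [[dx, dy, dz], ...], "gripper": [gripper, ...]}. A call has 1 to 20 rows; each row shifts and turns the commanded pose from where the row before left it, along the tool's axes as they then stand; what a row does not reach is not made up. A row lasts 1/12 s, in which the tool goes at most 41.7 mm and 7.16 degrees, less where a joint would pass 70% of its speed; a pose out of reach is approached as far as the arm can. A call with a gripper value outside its range is refused whole. The fingers move at their own pace and stop on an object; "grip_force" is the grip in N (left out, the last holds). Time passes only in rows, so rows that do not move let the fingers close. It gives the time, the measured TCP pose, the force, the opening and the grip force at its end, in the units of the state.
- read_state(): the state, without advancing time (a new reading comes with each control period).
- vision.read_camera(name): name is "scene" or "top"; returns the picture (480x640x3 uint8, red, green, blue); there is no depth.
- vision.calibration(name): a dict with "vfov" (degrees; the focal length in pixels is half the picture's height over the tangent of half this angle, whatever the lens; pixels are square), "cx", "cy" (the principal point, pixels), "R" (3x3) and "t" (3): a world point X has camera coordinates R X + t. Camera axes: x right, y down, z forward; pixel columns grow to the right and rows downward; lengths in m; the calibration is good to about 2 mm. A picture is of the moment at which its call begins. calibration takes no time and is no camera call.
- ticket.finish_job(): hands the job in; it is judged then, once.
The state is a dict: "time": time; "q": joint angles; "joint_vel": joint speeds; "joint_torque": joint torques, N m; "tool_pos": TCP position; "tcp_rot": TCP orientation; "wrist_force": force on the tool from outside, world axes, zero at the start; "torque": the same for the moment, N m; "width": opening from 0.0 (shut) to 1.0 (fully open); "grip_force": force on a finger pad.
Only numpy, scipy, OpenCV 4.12 (cv2) and the standard library are available. Lean on these libraries where they do the work, as an engineer would, in place of code of your own. Each camera call takes 0.05 s, during which the arm holds its last target. There are 200 camera calls.

## Working session

There is one attempt and no reset: what is moved stays moved. The work goes in short steps, Python scripts to look and compute and a tool call to move; the robot and the scene stay as the last step left them, time stands still between calls to the robot, and variables do not carry over. Pictures are saved under pics/ and viewed, at most 10 in all, crops included, and the job is handed in when it is done.

Besides the shell and the picture viewer there is one more tool, called after "Request:" in YAML: its name, and indented under it one key for each argument. jog_arm: Moves the arm, as the interface text tells. Its arguments: {"type":"object","properties":{"turn":{"type":"array","items":{"type":"array","items":{"type":"number"}}},"delta_pos":{"type":"array","items":{"type":"array","items":{"type":"number"}}},"gripper":{"type":"array","items":{"type":"number"}},"grip_force":{"type":"number"}},"required":["turn","delta_pos","gripper"]}

```bash
mkdir -p pics; python3 - <<'E'
from workcell import read_state, vision
import cv2,numpy as np
s=read_state();print({k:np.round(v,3).tolist() for k,v in s.items()})
for n in("scene","top"):
    im=vision.read_camera(n);cv2.imwrite(f"pics/{n}0.png",im[:,:,::-1])
    c=vision.calibration(n);print(n,c)
E
```

```text
{'time': 0.0, 'q': [1.098, 0.265, 1.605, -0.0, 1.274, -0.037], 'joint_vel': [-0.002, -0.001, 0.001, -0.002, 0.0, 0.0], 'joint_torque': [-0.0, -51.512, -36.731, -0.0, 0.013, -0.0], 'tool_pos': [0.285, 0.611, 0.23], 'tcp_rot': [-0.679, -3.067, 0.004], 'wrist_force': [-0.3, -0.222, -0.164], 'torque': [0.017, -0.005, -0.078], 'grip_force': 0.0, 'width': 0.998}
scene {'vfov': 45.77842606588963, 'cx': 315.78775622690694, 'cy': 244.50798896380107, 'R': array([[-0.82871546,  0.55948814,  0.01427227],
       [ 0.42448155,  0.64495439, -0.63549135],
       [-0.36475484, -0.52058319, -0.77197607]]), 't': array([ 0.43128592, -0.19496997,  1.40882038])}
top {'vfov': 55.90607463547238, 'cx': 322.3970312284943, 'cy': 237.5566333918029, 'R': array([[ 0.01640554, -0.99967429,  0.01954919],
       [-0.99676432, -0.01789022, -0.0783634 ],
       [ 0.07868762, -0.01820034, -0.99673317]]), 't': array([1.01953174e-04, 5.33203663e-01, 9.32205058e-01])}
```

View pics/scene0.png

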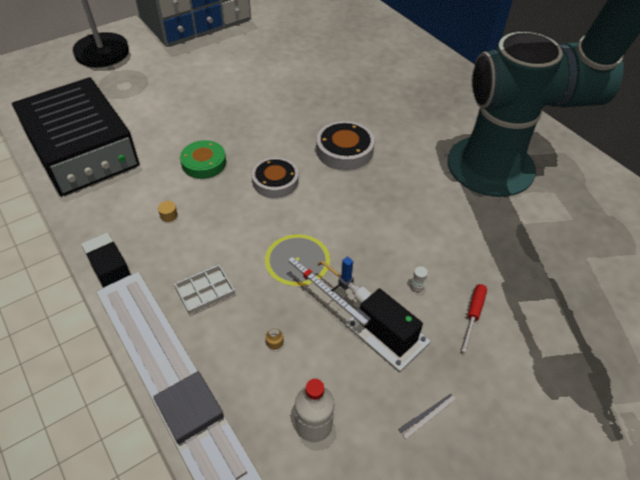

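View pics/top0.png

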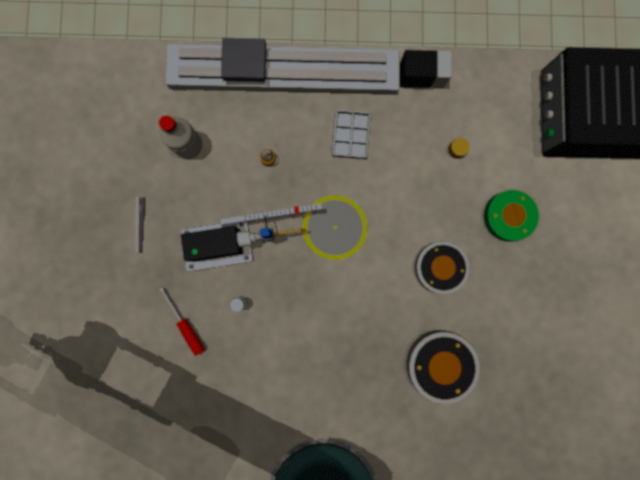

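The scene view shows the small carrier at about (275,177), the large one at (345,145), the green one at (203,158), the ring at (297,260), the blue handle at (347,271) and the clip at (308,273). In the top view they are at (442,267), (444,367), (512,216), (335,228), (267,234) and (297,210).

```bash
cat > h.py <<'E'
import numpy as np,cv2
from workcell import read_state, vision
def cam(n):
    c=vision.calibration(n);f=240/np.tan(np.radians(c["vfov"]/2));return c,f
def ray(n,p):
    c,f=cam(n);R=np.array(c["R"]);d=R.T@np.array([(p[0]-c["cx"])/f,(p[1]-c["cy"])/f,1]);return -R.T@c["t"],d
def plane(n,p,z):
    o,d=ray(n,p);return o+d*(z-o[2])/d[2]
def tri(p1,p2):
    A=np.zeros((3,3));b=np.zeros(3);rs=[ray("scene",p1),ray("top",p2)]
    for o,d in rs:
        d=d/np.linalg.norm(d);P=np.eye(3)-np.outer(d,d);A+=P;b+=P@o
    X=np.linalg.solve(A,b)
    return X,[np.linalg.norm(np.cross(X-o,d/np.linalg.norm(d))) for o,d in rs]
def proj(n,X):
    c,f=cam(n);q=np.array(c["R"])@X+c["t"];return np.array([c["cx"]+f*q[0]/q[2],c["cy"]+f*q[1]/q[2]])
def mask(im,lo,hi):return cv2.inRange(cv2.cvtColor(im,cv2.COLOR_RGB2HSV),np.array(lo),np.array(hi))
def blob(m,near,r=40):
    n,l,s,c=cv2.connectedComponentsWithStats(m)
    k=[i for i in range(1,n) if np.hypot(*(c[i]-near))<r]
    i=max(k,key=lambda i:s[i,4]);return c[i],s[i],l==i
HUE=dict(blue=((105,120,40),(130,255,255)),amber=((5,120,60),(18,255,255)),yellow=((24,110,80),(35,255,255)),red=((0,170,90),(4,255,255)))
E
python3 - <<'E'
from h import *
ims={n:cv2.imread(f"pics/{n}0.png")[:,:,::-1].copy() for n in("scene","top")}
near=dict(blue=((347,271),(267,234)),amber=((275,174),(442,267)),red=((308,273),(297,210)))
for k,v in near.items():
    ps=[]
    for n,p in zip(ims,v):
        c,s,_=blob(mask(ims[n],*HUE[k]),p,15);ps.append(c);print(k,n,c.round(1),s)
    X,e=tri(*ps);print("  tri",X.round(4),np.round(e,4))
for n,p in(("scene",(297,260)),("top",(335,228))):
    m=mask(ims[n],*HUE["yellow"]);ys,xs=np.nonzero(m);k=np.hypot(xs-p[0],ys-p[1])<45
    P=np.array([plane(n,q,0)[:2] for q in zip(xs[k],ys[k])])
    P=P[np.hypot(*(P-plane(n,p,0)[:2]).T)>.045]
    A=np.c_[2*P,np.ones(len(P))];c=np.linalg.lstsq(A,(P**2).sum(1),rcond=None)[0]
    print("ring",n,c[:2].round(4),"r",np.sqrt(c[2]+c[:2]@c[:2]).round(4))
for n,p in(("scene",(275,174)),("top",(442,267))):
    c,s,_=blob(mask(ims[n],*HUE["amber"]),p,15);print("carrier",n,plane(n,c,.03).round(4))
t=ims["top"][190:280,170:370];cv2.imwrite("pics/crop1.png",cv2.resize(t,None,fx=4,fy=4,interpolation=2)[:,:,::-1])
E
```

```text
blue scene [346.7 268.9] [342 257  11  25 196]
blue top [265.1 232.5] [260 228  11  10  86]
  tri [0.5342 0.1215 0.1011] [0.0004 0.0004]
amber scene [274.6 172.3] [264 165  22  16 285]
amber top [443.1 267.1] [431 255  25  25 498]
  tri [ 0.4746 -0.2427  0.0314] [0.0005 0.0005]
red scene [307.1 272.4] [304 270   7   6  25]
red top [296.2 210.2] [295 207   4   7  24]
  tri [0.5846 0.0636 0.0621] [0.0003 0.0003]
ring scene [ 0.5571 -0.0173] r 0.065
ring top [ 0.5584 -0.0172] r 0.0653
carrier scene [ 0.4736 -0.2437  0.03  ]
carrier top [ 0.475  -0.2435  0.03  ]
```

View pics/crop1.png

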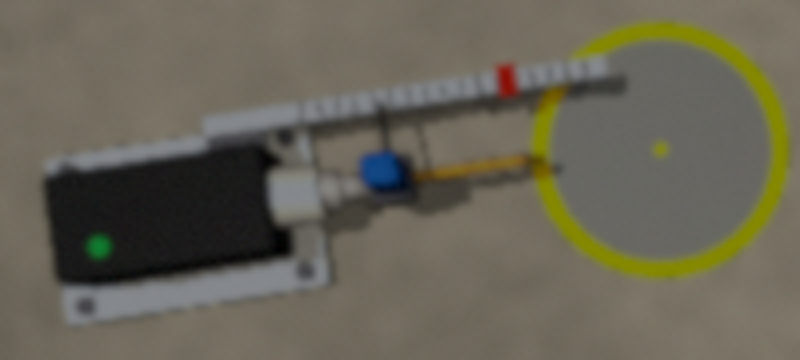

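```bash
cat >> h.py <<'E'
from scipy.spatial.transform import Rotation as Rn
def go(xyz,yaw=None):
    "remaining tool-frame shift to xyz and turn about tool z so that tool y has world angle yaw (deg)"
    s=read_state();R=Rn.from_rotvec(s["tcp_rot"]).as_matrix()
    a=np.degrees(np.arctan2(R[1,1],R[0,1]))
    print("t",round(s["time"],2),"pos",np.round(s["tool_pos"],4),"yaw",a.round(1),"tilt",R[:,2].round(3),"F",np.round(s["wrist_force"],1),"w",round(s["width"],3))
    print("delta tool",(R.T@(np.array(xyz)-s["tool_pos"])).round(4))
    if yaw is not None:
        w=np.radians((a-yaw+180)%360-180);print("turn z",w.round(3))
        R2=R@Rn.from_rotvec([0,0,w]).as_matrix();print("delta after turn",(R2.T@(np.array(xyz)-s["tool_pos"])).round(4))
E
python3 -c "
from h import *
go([.55,.1,.23],-20.3)
for p in((205,130),(250,115)),((600,68),):
  pass
a=plane('top',(170+300/4,190+113/4),.07);b=plane('top',(170+600/4,190+67/4),.07);print(a,b,np.degrees(np.arctan2(b[0]-a[0],a[1]-b[1])))"
```

```text
t 0.1 pos [0.2846 0.6113 0.23  ] yaw 65.0 tilt [-0.001 -0.002 -1.   ] F [-0.5 -0.1 -0.2] w 1.003
delta tool [-0.4564 -0.3515  0.0007]
turn z 1.489
delta after turn [-0.3875  0.4263  0.0007]
[0.5651723  0.16548036 0.07      ] [0.59123975 0.01599116 0.07      ] 9.891596018249453
```

Request:
jog_arm:
  turn:
    - [0, 0, 0]
    - [0, 0, 0]
    - [0, 0, 0]
    - [0, 0, 0]
    - [0, 0, 0]
    - [0, 0, 0]
    - [0, 0, 0]
    - [0, 0, 0]
    - [0, 0, 0]
    - [0, 0, 0]
    - [0, 0, 0]
    - [0, 0, 0]
    - [0, 0, 0]
    - [0, 0, 0]
    - [0, 0, 0]
    - [0, 0, 0]
    - [0, 0, 0]
    - [0, 0, 0]
    - [0, 0, 0]
  delta_pos:
    - [-0.024, -0.0185, 0]
    - [-0.024, -0.0185, 0]
    - [-0.024, -0.0185, 0]
    - [-0.024, -0.0185, 0]
    - [-0.024, -0.0185, 0]
    - [-0.024, -0.0185, 0]
    - [-0.024, -0.0185, 0]
    - [-0.024, -0.0185, 0]
    - [-0.024, -0.0185, 0]
    - [-0.024, -0.0185, 0]
    - [-0.024, -0.0185, 0]
    - [-0.024, -0.0185, 0]
    - [-0.024, -0.0185, 0]
    - [-0.024, -0.0185, 0]
    - [-0.024, -0.0185, 0]
    - [-0.024, -0.0185, 0]
    - [-0.024, -0.0185, 0]
    - [-0.024, -0.0185, 0]
    - [-0.024, -0.0185, 0]
  gripper: [0.085, 0.085, 0.085, 0.085, 0.085, 0.085, 0.085, 0.085, 0.085, 0.085, 0.085, 0.085, 0.085, 0.085, 0.085, 0.085, 0.085, 0.085, 0.085]

```text
time: 1.68
tool_pos: [0.55, 0.0992, 0.2308]
tcp_rot: [-0.679, -3.066, 0.0]
wrist_force: [-0.4, 0.2, -0.9]
width: 1.0
grip_force: 0.0
```

Request:
jog_arm:
  turn:
    - [0, 0, 0.124]
    - [0, 0, 0.124]
    - [0, 0, 0.124]
    - [0, 0, 0.124]
    - [0, 0, 0.124]
    - [0, 0, 0.124]
    - [0, 0, 0.124]
    - [0, 0, 0.124]
    - [0, 0, 0.124]
    - [0, 0, 0.124]
    - [0, 0, 0.124]
    - [0, 0, 0.124]
    - [0, 0, 0]
  delta_pos:
    - [0, 0, 0]
    - [0, 0, 0]
    - [0, 0, 0]
    - [0, 0, 0]
    - [0, 0, 0]
    - [0, 0, 0]
    - [0, 0, 0]
    - [0, 0, 0]
    - [0, 0, 0]
    - [0, 0, 0]
    - [0, 0, 0]
    - [0, 0, 0]
    - [0, 0, 0]
  gripper: [0.085, 0.085, 0.085, 0.085, 0.085, 0.085, 0.085, 0.085, 0.085, 0.085, 0.085, 0.085, 0.085]

```text
time: 2.77
tool_pos: [0.5495, 0.1007, 0.2307]
tcp_rot: [-2.579, -1.793, 0.001]
wrist_force: [0.1, -0.2, -0.1]
width: 0.995
grip_force: 0.0
```

```bash
python3 -c "
from h import *
go([.45,-.309,.23],-20.3)"
```

```text
t 2.77 pos [0.5495 0.1007 0.2307] yaw -20.4 tilt [-0.001 -0.    -1.   ] F [ 0.1 -0.2 -0.1] w 0.995
delta tool [-0.4187  0.0495  0.0009]
turn z -0.002
delta after turn [-0.4188  0.0488  0.0009]
```

Request:
jog_arm:
  turn:
    - [0, 0, 0]
    - [0, 0, 0]
    - [0, 0, 0]
    - [0, 0, 0]
    - [0, 0, 0]
    - [0, 0, 0]
    - [0, 0, 0]
    - [0, 0, 0]
    - [0, 0, 0]
    - [0, 0, 0]
    - [0, 0, 0]
    - [0, 0, 0]
    - [0, 0, 0]
    - [0, 0, 0]
    - [0, 0, 0]
  delta_pos:
    - [-0.03, 0.0035, 0]
    - [-0.03, 0.0035, 0]
    - [-0.03, 0.0035, 0]
    - [-0.03, 0.0035, 0]
    - [-0.03, 0.0035, 0]
    - [-0.03, 0.0035, 0]
    - [-0.03, 0.0035, 0]
    - [-0.03, 0.0035, 0]
    - [-0.03, 0.0035, 0]
    - [-0.03, 0.0035, 0]
    - [-0.03, 0.0035, 0]
    - [-0.03, 0.0035, 0]
    - [-0.03, 0.0035, 0]
    - [-0.03, 0.0035, 0]
    - [0, 0, 0]
  gripper: [0.085, 0.085, 0.085, 0.085, 0.085, 0.085, 0.085, 0.085, 0.085, 0.085, 0.085, 0.085, 0.085, 0.085, 0.085]

```text
time: 4.02
tool_pos: [0.4493, -0.3148, 0.2311]
tcp_rot: [2.576, 1.796, -0.003]
wrist_force: [-0.1, -0.4, -0.2]
width: 0.995
grip_force: 0.0
```

Request:
jog_arm:
  turn:
    - [0, 0, 0]
    - [0, 0, 0]
    - [0, 0, 0]
    - [0, 0, 0]
    - [0, 0, 0]
    - [0, 0, 0]
    - [0, 0, 0]
    - [0, 0, 0]
    - [0, 0, 0]
    - [0, 0, 0]
    - [0, 0, 0]
    - [0, 0, 0]
    - [0, 0, 0]
  delta_pos:
    - [0, 0, 0.019]
    - [0, 0, 0.019]
    - [0, 0, 0.019]
    - [0, 0, 0.019]
    - [0, 0, 0.019]
    - [0, 0, 0.019]
    - [0, 0, 0.019]
    - [0, 0, 0.019]
    - [0, 0, 0.019]
    - [0, 0, 0.019]
    - [0, 0, 0.019]
    - [0, 0, 0.019]
    - [0, 0, 0]
  gripper: [0.085, 0.085, 0.085, 0.085, 0.085, 0.085, 0.085, 0.085, 0.085, 0.085, 0.085, 0.085, 0.085]

```text
time: 5.1
tool_pos: [0.4477, -0.3075, -0.0008]
tcp_rot: [-2.568, -1.796, 0.004]
wrist_force: [-0.7, 0.9, -0.4]
width: 0.994
grip_force: 0.0
```

```bash
python3 -c "
from h import *
u=np.array([.3466,.938]);c=np.array([.558,-.0172])
go([*(c-.046*u),.003],-20.3)
im=vision.read_camera('scene');cv2.imwrite('pics/s2.png',cv2.resize(im[80:330,150:450],None,fx=2,fy=2)[:,:,::-1])"
```

```text
t 5.1 pos [ 0.4477 -0.3075 -0.0008] yaw -20.1 tilt [-0.006  0.005 -1.   ] F [-0.7  0.9 -0.4] w 0.994
delta tool [ 0.2645  0.0039 -0.0031]
turn z 0.004
delta after turn [ 0.2645  0.0027 -0.0031]
```

View pics/s2.png

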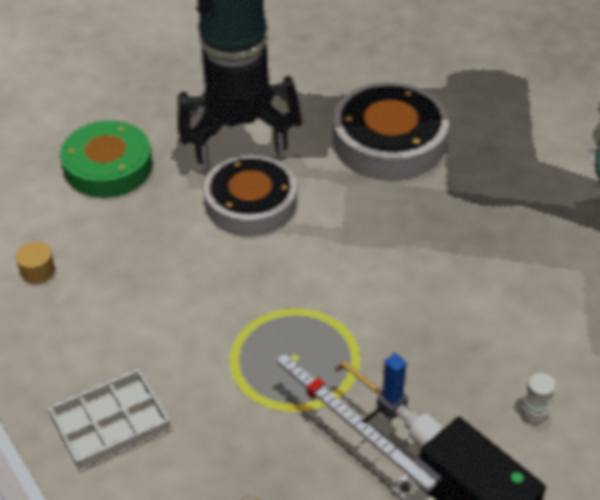

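The open gripper stands behind the small carrier at (250,185) in the crop. Its fingers straddle the carrier and the path to the ring is free.

Request:
jog_arm:
  turn:
    - [0, 0, 0]
    - [0, 0, 0]
    - [0, 0, 0]
    - [0, 0, 0]
    - [0, 0, 0]
    - [0, 0, 0]
    - [0, 0, 0]
    - [0, 0, 0]
    - [0, 0, 0]
    - [0, 0, 0]
    - [0, 0, 0]
    - [0, 0, 0]
    - [0, 0, 0]
    - [0, 0, 0]
    - [0, 0, 0]
    - [0, 0, 0]
    - [0, 0, 0]
    - [0, 0, 0]
    - [0, 0, 0]
    - [0, 0, 0]
  delta_pos:
    - [0.006, 0, -0.002]
    - [0.006, 0.0002, -0.001]
    - [0.009, 0.0002, 0]
    - [0.012, 0.0002, 0]
    - [0.012, 0.0002, 0]
    - [0.012, 0.0002, 0]
    - [0.012, 0.0002, 0]
    - [0.012, 0.0002, 0]
    - [0.012, 0.0002, 0]
    - [0.012, 0.0002, 0]
    - [0.012, 0.0002, 0]
    - [0.012, 0.0002, 0]
    - [0.012, 0.0002, 0]
    - [0.012, 0.0002, 0]
    - [0.012, 0.0002, 0]
    - [0.012, 0.0002, 0]
    - [0.009, 0.0002, 0]
    - [0.006, 0.0002, 0]
    - [0.004, 0, 0]
    - [0, 0, 0]
  gripper: [0.085, 0.085, 0.085, 0.085, 0.085, 0.085, 0.085, 0.085, 0.085, 0.085, 0.085, 0.085, 0.085, 0.085, 0.085, 0.085, 0.085, 0.085, 0.085, 0.085]

```text
time: 6.82
tool_pos: [0.5217, -0.1264, 0.006]
tcp_rot: [-2.576, -1.797, -0.0]
wrist_force: [1.5, 0.1, -0.4]
width: 0.994
grip_force: 0.8
```

```bash
cat > look.py <<'E'
from h import *
import sys
u=np.array([.3466,.938]);c=np.array([.558,-.0172])
go([*(c-.046*u),.003],-20.3)
for n in("scene","top"):
    im=vision.read_camera(n);cv2.imwrite(f"pics/{sys.argv[1]}_{n}.png",im[:,:,::-1])
    g=c if len(sys.argv)<3 else c-float(sys.argv[2])*u
    try:
        b,s,_=blob(mask(im,*HUE["amber"]),proj(n,[*g,.03]),25);P=plane(n,b,.03)[:2];d=c-P
        print(n,s,P.round(4),"left along/across u",(d@u).round(4),(d@[.938,-.3466]).round(4))
    except ValueError: print(n,"none")
E
python3 look.py p3 0.045
```

```text
t 6.82 pos [ 0.5217 -0.1264  0.006 ] yaw -20.2 tilt [-0.     0.001 -1.   ] F [ 1.5  0.1 -0.4] w 0.994
delta tool [ 0.069  -0.0037  0.003 ]
turn z 0.002
delta after turn [ 0.069  -0.0039  0.003 ]
scene [276 217  25  19 365] [ 0.5359 -0.0839] left along/across u 0.0702 -0.0024
top [355 224  23  25 479] [ 0.5372 -0.0822] left along/across u 0.0682 -0.003
```

Request:
jog_arm:
  turn:
    - [0, 0, 0]
    - [0, 0, 0]
    - [0, 0, 0]
    - [0, 0, 0]
    - [0, 0, 0]
    - [0, 0, 0]
    - [0, 0, 0]
    - [0, 0, 0]
    - [0, 0, 0]
    - [0, 0, 0]
    - [0, 0, 0]
  delta_pos:
    - [0.006, -0.0004, 0]
    - [0.01, -0.0004, 0]
    - [0.01, -0.0005, 0]
    - [0.01, -0.0005, 0]
    - [0.01, -0.0005, 0]
    - [0.008, -0.0005, 0]
    - [0.006, 0, 0]
    - [0.004, 0, 0]
    - [0.003, 0, 0]
    - [0.001, 0, 0]
    - [0, 0, 0]
  gripper: [0.085, 0.085, 0.085, 0.085, 0.085, 0.085, 0.085, 0.085, 0.085, 0.085, 0.085]

```text
time: 7.83
tool_pos: [0.5426, -0.0625, 0.0063]
tcp_rot: [-2.577, -1.797, -0.0]
wrist_force: [0.2, -1.0, 0.3]
width: 0.996
grip_force: 0.2
```

```bash
python3 look.py p4 0.0
```

```text
t 7.83 pos [ 0.5426 -0.0625  0.0063] yaw -20.2 tilt [-0.  0. -1.] F [ 0.2 -1.   0.3] w 0.996
delta tool [ 0.0019 -0.0013  0.0033]
turn z 0.001
delta after turn [ 0.0019 -0.0013  0.0033]
scene [284 240  26  20 388] [ 0.5564 -0.0199] left along/across u 0.0031 0.0005
top [324 217  10  20 130] [ 0.5555 -0.002 ] left along/across u -0.0134 0.0077
```

View pics/p4_scene.png

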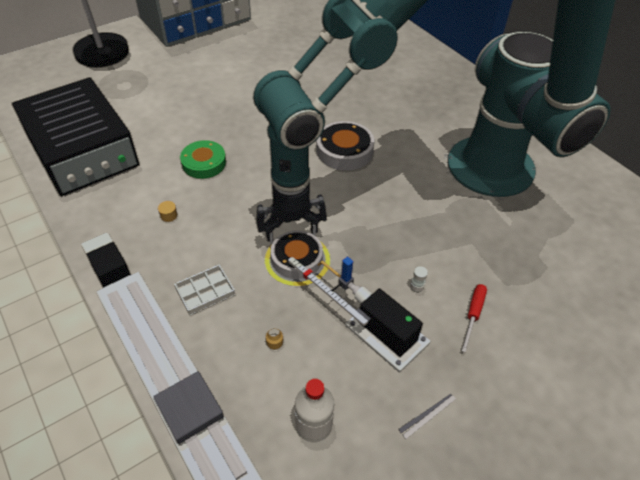

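The carrier now lies almost concentric in the ring, with its amber at (297,250). It is about 2–3 mm short, so I nudge it 2 mm and back off to check.

Request:
jog_arm:
  turn:
    - [0, 0, 0]
    - [0, 0, 0]
    - [0, 0, 0]
    - [0, 0, 0]
    - [0, 0, 0]
    - [0, 0, 0]
    - [0, 0, 0]
    - [0, 0, 0]
    - [0, 0, 0]
    - [0, 0, 0]
  delta_pos:
    - [0.001, 0, 0]
    - [0.001, 0, 0]
    - [0, 0, 0]
    - [-0.005, 0, 0]
    - [-0.015, 0, 0]
    - [-0.02, 0, 0]
    - [-0.025, 0, 0]
    - [-0.025, 0, 0]
    - [-0.01, 0, 0]
    - [0, 0, 0]
  gripper: [0.085, 0.085, 0.085, 0.085, 0.085, 0.085, 0.085, 0.085, 0.085, 0.085]

```text
time: 8.77
tool_pos: [0.5082, -0.1566, 0.0064]
tcp_rot: [2.579, 1.793, 0.0]
wrist_force: [0.8, 0.5, -0.5]
width: 0.993
grip_force: 0.0
```

```bash
python3 look.py p5 0.0; python3 - <<'E'
import cv2
im=cv2.imread('pics/p5_top.png')[180:280,230:390];cv2.imwrite('pics/p5c.png',cv2.resize(im,None,fx=5,fy=5,interpolation=2))
E
```

```text
t 8.77 pos [ 0.5082 -0.1566  0.0064] yaw -20.4 tilt [ 0. -0. -1.] F [ 0.8  0.5 -0.5] w 0.993
delta tool [ 0.102  -0.0018  0.0034]
turn z -0.002
delta after turn [ 0.102  -0.0016  0.0034]
scene [284 240  26  20 388] [ 0.5568 -0.0189] left along/across u 0.002 0.0005
top [323 213  26  26 515] [ 0.5589 -0.0182] left along/across u 0.0006 -0.0012
```

View pics/p5c.png

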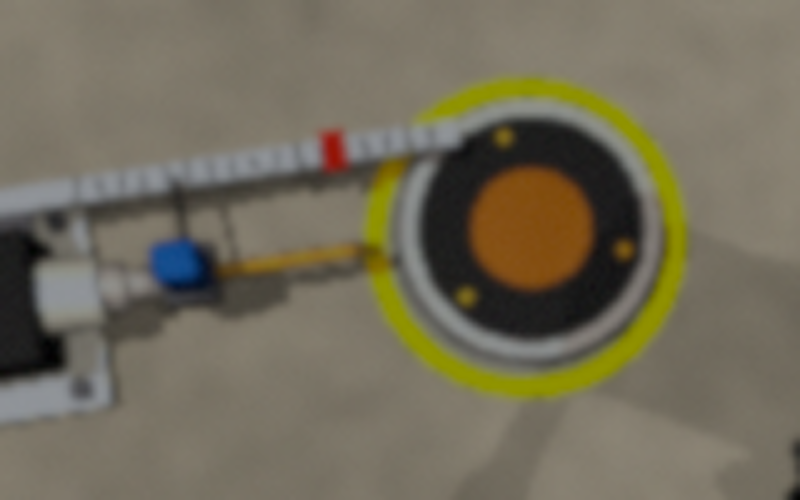

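The carrier (amber at crop (532,228)) sits concentric in the ring with yellow visible all round. The handle is still at (180,263) and the needle at x≈180. Next, the grasp.

Request:
jog_arm:
  turn:
    - [0, 0, 0]
    - [0, 0, 0]
    - [0, 0, 0]
    - [0, 0, 0]
    - [0, 0, 0]
    - [0, 0, 0]
    - [0, 0, 0]
    - [0, 0, 0]
    - [0, 0, -0.105]
    - [0, 0, -0.105]
    - [0, 0, -0.105]
    - [0, 0, -0.105]
    - [0, 0, -0.108]
    - [0, 0, 0]
  delta_pos:
    - [0, 0, -0.025]
    - [0, 0, -0.025]
    - [0, 0, -0.025]
    - [0, 0, -0.025]
    - [0, 0, -0.025]
    - [0, 0, -0.025]
    - [0, 0, -0.025]
    - [0, 0, -0.025]
    - [0, 0, 0]
    - [0, 0, 0]
    - [0, 0, 0]
    - [0, 0, 0]
    - [0, 0, 0]
    - [0, 0, 0]
  gripper: [0.085, 0.085, 0.085, 0.085, 0.085, 0.085, 0.085, 0.085, 0.05, 0.05, 0.05, 0.05, 0.05, 0.05]

```text
time: 10.03
tool_pos: [0.5091, -0.1533, 0.2063]
tcp_rot: [-2.014, -2.411, -0.001]
wrist_force: [0.5, 0.4, 0.0]
width: 0.588
grip_force: 0.0
```

```bash
python3 -c "
from h import *
go([.534,.1215,.2],9.9)"
```

```text
t 10.03 pos [ 0.5091 -0.1533  0.2063] yaw 10.3 tilt [ 0.  0. -1.] F [0.5 0.4 0. ] w 0.588
delta tool [0.266  0.0735 0.0064]
turn z 0.006
delta after turn [0.2665 0.0718 0.0064]
```

Request:
jog_arm:
  turn:
    - [0, 0, 0.006]
    - [0, 0, 0]
    - [0, 0, 0]
    - [0, 0, 0]
    - [0, 0, 0]
    - [0, 0, 0]
    - [0, 0, 0]
    - [0, 0, 0]
    - [0, 0, 0]
    - [0, 0, 0]
    - [0, 0, 0]
    - [0, 0, 0]
  delta_pos:
    - [0, 0, 0]
    - [0.0266, 0.0072, 0]
    - [0.0266, 0.0072, 0]
    - [0.0266, 0.0072, 0]
    - [0.0266, 0.0072, 0]
    - [0.0266, 0.0072, 0]
    - [0.0266, 0.0072, 0]
    - [0.0266, 0.0072, 0]
    - [0.0266, 0.0072, 0]
    - [0.0266, 0.0072, 0]
    - [0.0266, 0.0072, 0]
    - [0, 0, 0]
  gripper: [0.05, 0.05, 0.05, 0.05, 0.05, 0.05, 0.05, 0.05, 0.05, 0.05, 0.05, 0.05]

```text
time: 11.03
tool_pos: [0.5351, 0.1244, 0.2064]
tcp_rot: [-2.024, -2.401, -0.004]
wrist_force: [-0.0, 0.0, 0.3]
width: 0.587
grip_force: 0.0
```

```bash
python3 -c "
from h import *
go([.534,.1215,.087],9.9)"
```

```text
t 11.03 pos [0.5351 0.1244 0.2064] yaw 9.7 tilt [ 0.001  0.003 -1.   ] F [-0.   0.   0.3] w 0.587
delta tool [-0.003  -0.0017  0.1194]
turn z -0.003
delta after turn [-0.003  -0.0017  0.1194]
```

Request:
jog_arm:
  turn:
    - [0, 0, 0]
    - [0, 0, 0]
    - [0, 0, 0]
    - [0, 0, 0]
    - [0, 0, 0]
    - [0, 0, 0]
    - [0, 0, 0]
    - [0, 0, 0]
    - [0, 0, 0]
  delta_pos:
    - [0, 0, 0]
    - [0, 0, 0.017]
    - [0, 0, 0.017]
    - [0, 0, 0.017]
    - [0, 0, 0.017]
    - [0, 0, 0.017]
    - [0, 0, 0.017]
    - [0, 0, 0.017]
    - [0, 0, 0]
  gripper: [0.05, 0.05, 0.05, 0.05, 0.05, 0.05, 0.05, 0.05, 0.05]

```text
time: 11.78
tool_pos: [0.5317, 0.118, 0.0835]
tcp_rot: [-2.026, -2.395, 0.009]
wrist_force: [-1.3, 0.1, -1.1]
width: 0.588
grip_force: 0.0
```

Request:
jog_arm:
  turn:
    - [0, 0, 0]
    - [0, 0, 0]
  delta_pos:
    - [0, 0, 0]
    - [0, 0, 0]
  gripper: [0.05, 0.05]

```text
time: 11.95
tool_pos: [0.5355, 0.1191, 0.0881]
tcp_rot: [2.027, 2.399, 0.001]
wrist_force: [0.7, -0.2, 0.6]
width: 0.583
grip_force: 0.0
```

```bash
python3 -c "
from h import *
go([.534,.1215,.087],9.9)
im=vision.read_camera('scene');cv2.imwrite('pics/g6.png',cv2.resize(im[180:340,240:440],None,fx=3,fy=3)[:,:,::-1])"
```

```text
t 11.95 pos [0.5355 0.1191 0.0881] yaw 9.6 tilt [ 0.001  0.    -1.   ] F [ 0.7 -0.2  0.6] w 0.583
delta tool [ 0.0026 -0.0011  0.0011]
turn z -0.005
delta after turn [ 0.0026 -0.0011  0.0011]
```

View pics/g6.png

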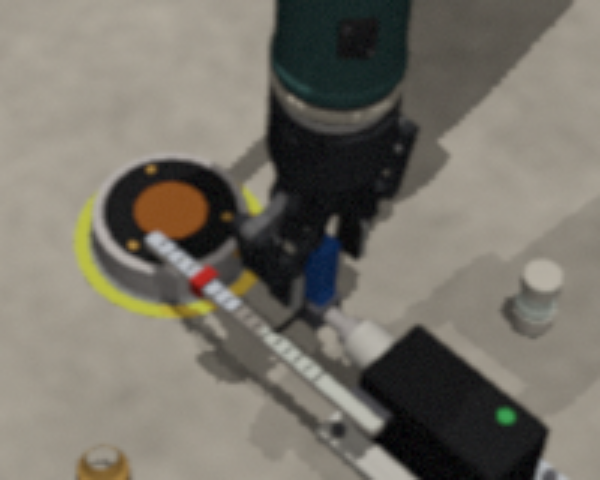

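The blue post at (322,270) stands between the open fingers. Now I close on it.

Request:
jog_arm:
  turn:
    - [0, 0, 0]
    - [0, 0, 0]
    - [0, 0, 0]
    - [0, 0, 0]
    - [0, 0, 0]
    - [0, 0, 0]
    - [0, 0, 0]
    - [0, 0, 0]
    - [0, 0, 0]
    - [0, 0, 0]
  delta_pos:
    - [0.0025, -0.001, 0]
    - [0, 0, 0]
    - [0, 0, 0]
    - [0, 0, 0]
    - [0, 0, 0]
    - [0, 0, 0]
    - [0, 0, 0]
    - [0, 0, 0]
    - [0, 0, 0]
    - [0, 0, 0]
  gripper: [0.05, 0.03, 0.02, 0.01, 0.008, 0.008, 0.008, 0.008, 0.008, 0.008]
  grip_force: 60

```text
time: 12.83
tool_pos: [0.5339, 0.1221, 0.088]
tcp_rot: [2.025, 2.401, 0.001]
wrist_force: [-1.1, -0.5, 5.5]
width: 0.178
grip_force: 59.0
```

```bash
python3 -c "
from h import *
go([.534,.1215,.087],9.9);print(read_state()['grip_force'])"
```

```text
t 12.83 pos [0.5339 0.1221 0.088 ] yaw 9.7 tilt [ 0.001  0.    -1.   ] F [-1.1 -0.5  5.5] w 0.178
delta tool [-0.0006  0.      0.001 ]
turn z -0.004
delta after turn [-0.0006  0.      0.001 ]
58.974393010139465
```

Request:
jog_arm:
  turn:
    - [0, 0, 0]
    - [0, 0, 0]
    - [0, 0, 0]
    - [0, 0, 0]
    - [0, 0, 0]
    - [0, 0, 0]
    - [0, 0, 0]
    - [0, 0, 0]
    - [0, 0, 0]
    - [0, 0, 0]
    - [0, 0, 0]
    - [0, 0, 0]
    - [0, 0, 0]
    - [0, 0, 0]
    - [0, 0, 0]
  delta_pos:
    - [-0.003, 0, 0]
    - [-0.006, 0, 0]
    - [-0.006, 0, 0]
    - [-0.006, 0, 0]
    - [-0.006, 0, 0]
    - [-0.006, 0, 0]
    - [-0.006, 0, 0]
    - [-0.006, 0, 0]
    - [-0.006, 0, 0]
    - [-0.006, 0, 0]
    - [-0.005, 0, 0]
    - [-0.003, 0, 0]
    - [0, 0, 0]
    - [0, 0, 0]
    - [0, 0, 0]
  gripper: [0.008, 0.008, 0.008, 0.008, 0.008, 0.008, 0.008, 0.008, 0.008, 0.008, 0.008, 0.008, 0.008, 0.008, 0.008]

```text
time: 14.08
tool_pos: [0.5447, 0.0597, 0.088]
tcp_rot: [-2.026, -2.399, -0.004]
wrist_force: [-1.8, 6.7, 4.9]
width: 0.177
grip_force: 59.0
```

```bash
python3 - <<'E'
from h import *
go([.534+.1718*.066,.1215-.985*.066,.088],9.9)
im=vision.read_camera('scene');cv2.imwrite('pics/g7f.png',im[:,:,::-1])
cv2.imwrite('pics/g7.png',cv2.resize(im[225:315,250:370],None,fx=6.5,fy=6.5,interpolation=2)[:,:,::-1])
t=vision.read_camera('top');cv2.imwrite('pics/g7t.png',t[:,:,::-1])
E
```

```text
t 14.08 pos [0.5447 0.0597 0.088 ] yaw 9.7 tilt [ 0.001  0.003 -1.   ] F [-1.8  6.7  4.9] w 0.177
delta tool [-0.0033  0.     -0.    ]
turn z -0.004
delta after turn [-0.0033  0.     -0.    ]
```

View pics/g7.png

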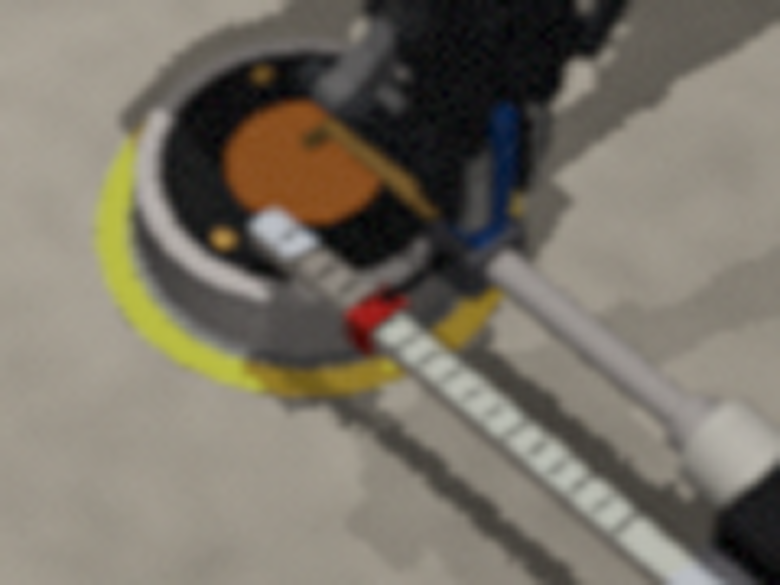

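```bash
python3 - <<'E'
from h import *
rp=np.array([.1718,-.985]);
C=plane('top',(296.2+.5*0,210.2),.068)[:2];N=plane('top',(265.6,217),.066)[:2]
print("top0 pull needed",(C-N)@rp, C,N)
im=cv2.imread('pics/g7f.png')[:,:,::-1].copy()
b,s,m=blob(mask(im,*HUE['red']),(308,273),15);Cs=plane('scene',b,.066)[:2];print(b,s,Cs)
for p in((450,243),(430,262),(408,287)):
    q=plane('scene',(250+p[0]/6.5-.4,225+p[1]/6.5-.4),.066)[:2];print("needle now left",(Cs-q)@rp, q)
# dark pixels profile on strip parallel to rod, 12 mm off the clip toward the rod
rx=np.array([.985,.1718]);g=cv2.cvtColor(im,cv2.COLOR_RGB2GRAY).astype(np.float32)
big=cv2.imread('pics/g7f.png')
for off in(.012,.018,.024):
    v=[]
    for a in np.arange(-.012,.0121,.0015):
        p=proj('scene',np.array([*(Cs-rx*off+rp*a),.066]));v.append(int(cv2.getRectSubPix(g,(1,1),(float(p[0]),float(p[1])))[0,0]))
    print(off,v)
E
```

```text
top0 pull needed 0.062822354541572 [0.58361876 0.06369032] [0.56895028 0.12491094]
[307.         272.58333333] [304 271   8   5  24] [0.58685036 0.06604872]
needle now left -0.0029262301273396416 [0.55287187 0.05715153]
needle now left -0.001858642844923566 [0.56204031 0.0598345 ]
needle now left 0.00042601372614529297 [0.57289938 0.06404794]
0.012 [57, 58, 62, 66, 66, 63, 59, 47, 35, 40, 61, 82, 95, 105, 100, 89, 63]
0.018 [58, 59, 61, 64, 65, 64, 55, 40, 34, 44, 67, 91, 100, 100, 90, 70, 43]
0.024 [47, 44, 45, 45, 45, 42, 37, 30, 27, 36, 53, 71, 82, 80, 68, 49, 29]
```

```bash
python3 - <<'E'
from h import *
rp=np.array([.1718,-.985]);rx=np.array([.985,.1718])
A=np.arange(-.02,.0201,.0005)
def samp(im,n,P,z):
    p=proj(n,np.array([*P,z]));return cv2.getRectSubPix(im,(1,1),(float(p[0]),float(p[1])))[0,0]
def mins(g,n,C,d,offs):
    r=[]
    for o in offs:
        v=np.array([samp(g,n,C-rx*o+rp*(d+a),.066) for a in A],float)
        w=np.clip(np.median(v)-8-v,0,None)*(np.abs(A-A[v.argmin()])<.005);r.append(d+(w@A)/w.sum() if w.sum() else np.nan)
    return np.round(r,4)
for f,n,d in(("top0","top",-.063),("p5_top","top",-.063),("scene0","scene",-.063),("p4_scene","scene",-.063),("g7f","scene",0),("g7t","top",0)):
    im=cv2.imread(f'pics/{f}.png')[:,:,::-1].copy();g=cv2.cvtColor(im,cv2.COLOR_RGB2GRAY).astype(np.float32)
    C0=np.array([.5846,.0636])
    red=(im[:,:,0].astype(np.float32)-im[:,:,1])
    r=np.array([[samp(red,n,C0+rx*o+rp*a,.066) for a in A] for o in(-.003,0,.003)]).mean(0);w=np.clip(r-.4*r.max(),0,None)
    s=(w@A)/w.sum();C=C0+rp*s
    print(f,"clip",C.round(4),"width mm",(w>0).sum()*.5,"needle rel clip",mins(g,n,C,d,(.012,.016,.02,.024)))
E
```

```text
top0 clip [0.5846 0.0636] width mm 9.5 needle rel clip [-0.0644 -0.064  -0.0646 -0.0651]
p5_top clip [0.5846 0.0636] width mm 9.5 needle rel clip [-0.0644 -0.0639 -0.0646 -0.0651]
scene0 clip [0.5844 0.0649] width mm 10.5 needle rel clip [-0.0641 -0.0641 -0.0642 -0.0651]
p4_scene clip [0.5844 0.065 ] width mm 10.5 needle rel clip [-0.0641 -0.0642 -0.0641 -0.0651]
g7f clip [0.5843 0.0656] width mm 10.0 needle rel clip [ 0.0166  0.0176  0.0168 -0.0003]Traceback (most recent call last):
  File "<stdin>", line 16, in <module>
  File "<stdin>", line 5, in samp
  File "h.py", line 16, in proj
    c,f=cam(n);q=np.array(c["R"])@X+c["t"];return np.array([c["cx"]+f*q[0]/q[2],c["cy"]+f*q[1]/q[2]])
        ~~~^^^
  File "h.py", line 4, in cam
    c=vision.calibration(n);f=240/np.tan(np.radians(c["vfov"]/2));return c,f
ValueError: time passes only in moves, steps and waits
```

Request:
jog_arm:
  turn:
    - [0, 0, 0]
    - [0, 0, 0]
    - [0, 0, 0]
    - [0, 0, 0]
    - [0, 0, 0]
    - [0, 0, 0]
  delta_pos:
    - [-0.001, 0, 0]
    - [0, 0, 0]
    - [0, 0, 0]
    - [0, 0, 0]
    - [0, 0, 0]
    - [0, 0, 0]
  gripper: [0.008, 0.008, 0.008, 0.008, 0.008, 0.008]

```text
time: 14.68
tool_pos: [0.5449, 0.0589, 0.088]
tcp_rot: [-2.025, -2.4, -0.004]
wrist_force: [-1.6, 7.6, 5.8]
width: 0.175
grip_force: 59.0
```

```bash
python3 - <<'E'
from h import *
rp=np.array([.1718,-.985]);rx=np.array([.985,.1718])
s=read_state();print("pulled",(s["tool_pos"][:2]-np.array([.5339,.1221]))@rp,s["grip_force"])
im=vision.read_camera('scene');g=cv2.cvtColor(im,cv2.COLOR_RGB2GRAY).astype(np.float32);C=np.array([.5844,.0650])
A=np.arange(-.006,.0061,.001);print(A.round(3).tolist())
for o in(.012,.016,.02,.024):
    print([int(cv2.getRectSubPix(g,(1,1),tuple(map(float,proj('scene',np.array([*(C-rx*o+rp*a),.066])))))[0,0]) for a in A])
b,_,_=blob(mask(im,*HUE["amber"]),proj('scene',[.558,-.0172,.03]),15);print("carrier",plane('scene',b,.03).round(4))
E
```

```text
pulled 0.06415090197642113 58.96365165710449
[-0.006, -0.005, -0.004, -0.003, -0.002, -0.001, 0.0, 0.001, 0.002, 0.003, 0.004, 0.005, 0.006]
[67, 66, 63, 59, 53, 42, 35, 33, 48, 64, 81, 94, 102]
[64, 63, 60, 55, 47, 40, 37, 42, 55, 72, 89, 95, 97]
[55, 54, 51, 48, 41, 34, 29, 34, 45, 59, 70, 75, 78]
[31, 32, 33, 29, 24, 18, 17, 20, 25, 34, 45, 55, 64]
carrier [ 0.5576 -0.0173  0.03  ]
```

The needle is at the clip within about 0.5 mm, the carrier is centred, and the grip is holding.

```bash
python3 -c "
from workcell import ticket
print(ticket.finish_job())"
```

```text
the job is handed in; nothing more can be done
None
```

I handed the job in at about 15 s: the carrier is centred in the yellow ring to about 2 mm, and the gripper is holding the rod against the spring with the needle at the red clip (within about 1 mm) and the pointer over the carrier; the hand-in returned no verdict.

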